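Press a ferrule home with the ratchet clamp

TASK

Squeeze the ratchet clamp's loose handle towards its fixed one until the ferrule is fully home against the shoulder of the wooden tool handle and the ratchet holds the clamp shut by itself, and let go for a moment. Then press the loose handle sideways (down, towards the table) to free the teeth and let the clamp spring wide open. Be gentle: squeeze no further than the job needs, force nothing, and leave the other tools on the bench where they lie.

Things in the scene. Friction and masses are not known exactly. Their poses are not given: they have to be found in the camera images.
- clamp: Steel scissor clamp with finger rings lying flat, fixed arm bolted to the bench on a dark plate (x -37..109, y -47..103 mm, 12 thick). Origin on the table under the pivot; z up; +x from rings (robot side) to jaws. Arms lie 50 mm above the table, only table under the rings. Fixed shank (top 56 mm high): 0.14 rad to the -y side of -x; loose one: 0.44 rad to the +y side when open.
- handle (a joint): Closing angle of the loose handle about the vertical pivot, rad: 0 = wide open (a spring of 0.24 to 0.5 N m returns it), grows counter-clockwise from above as it nears the fixed handle; end stop 0.42. Four teeth, 0.066 apart, the first at about 0.18; where exactly varies by 0.02, so feel for it: each tooth raises the push by 1 to 2 N, then clicks over, and let go the handle falls back to the last tooth passed.
- ring_side (a point): Outermost point of the loose handle's finger ring (42 mm outside, of round 8 mm bar, 50 mm above the table), 154 mm from the pivot. Push it in towards the fixed handle to squeeze, with about 2 to 11 N. Site axes: the clamp's, turned by the closing angle; the outward direction at the ring is (0.426, 0.905, 0) in them.
- tab_top (a point): Centre of the top of the flat dark thumb tab on the loose handle (26 x 28 mm), 66 mm above the table at rest, 116 mm from the pivot. Press down here to release: the springy handle starts at 2.5 N, then 0.7 N per mm; the teeth come clear 2 to 4.5 mm down (varies, unseen; 4 to 8 N), a hard stop 1.2 mm lower: press slowly by feel to 10-13 N. Over 18 N harms the clamp. Axes as ring_side.
- pivot (a point): Centre of the clamp's pivot, 50 mm above the table; axes as clamp. About the release: letting the tab up re-engages the teeth unless the handle has swung open, and a fingertip bearing on the tab holds it back by friction. So, while holding it down, lead the tab outwards (the way of opening) past all the teeth (25 mm or more), then lift off; it springs open by itself.
- ferrule (a joint): How far the steel ferrule (22 mm across, 14 long) has slid on to the pale wooden tool handle lying between the jaws, m: 0.007 = home. Tight (6 N), stays put. The jaw pushing it is springy: it gives 0.03 rad of handle angle before the ferrule slides; after home the force on it rises 10 N per 0.05 rad. It buckles at 15 N: stop squeezing as soon as it is home. It comes home somewhere between 0.21 and 0.34 rad.
- screwdriver: Bystander: screwdriver with wooden handle; leave it alone. Origin on its underside.
- wrench: Bystander: combination wrench; leave it alone. Origin on its underside.
- hammer: Bystander: hammer; leave it alone. Origin on its underside.
- spare_ferrule: Bystander: loose spare steel ferrule standing on the table; leave it alone. Origin on its underside.
- socket: Bystander: steel socket standing on end; leave it alone. Origin on its underside.
- mug: Bystander: white mug; leave it alone. Origin on its underside.
- gclamp: Bystander: steel G-clamp lying flat; leave it alone. Origin on its underside.

How it is judged (in metres and radians):
On the way, in this order (a step that is already met when the one before it is completed fails the run):
1. the ferrule is home (6 mm or more of its 7 mm) and the ratchet holds the clamp shut with the robot off the handle (value of joint ferrule above 0.006 m and value of joint handle above 0.12 rad and contact force between the arm and handle below 0.1 N), for 0.5 s.
2. the teeth are released and the loose handle has sprung open (within 0.05 rad) (value of joint handle below 0.05 rad), for 0.2 s.
At the end, for the whole second after the job is handed in: The ferrule is home (at least 6 mm of its 7 mm travel), the loose handle stands open within 0.05 rad, at rest and let go (value of joint ferrule above 0.006 m and value of joint handle below 0.05 rad and velocity of joint handle below 0.05 rad/s and contact force between the arm and handle below 0.1 N); the robot touches nothing.
It fails at once if the ferrule is buckled by more than 15 N from the jaw (contact force between jaw and ferrule above 15 N).
It fails at once if the loose handle is forced with more than 18 N (contact force between the arm and handle above 18 N).
It fails at once if another tool is moved by more than 20 mm (distance of any of screwdriver, wrench, hammer, spare_ferrule, socket, mug, gclamp from where it was at the start of the episode above 0.02 m).
It also fails if it takes over 72 s, if anything falls off the work surface, if the arm or the gripper's body presses on something with over 40 N, if the wrist force passes 120 N, or if a joint passes its speed limit or range.

ROBOT

A 6-joint arm with a two-finger parallel gripper is mounted at the origin on the work surface. World frame = base frame: x ahead of the robot, y to its left, z up, the work surface at z = 0. Lengths are in mm, angles in degrees, forces in N, time in s.
With the tool pointing down it reaches from about 300 to 850 mm from the base axis. Payload 4.2 kg.
Tool frame: the origin (TCP) lies at the very end of the fingers, on their centre line; the grasp point (between the pads) lies 19 mm behind it; z points along the fingers, y is the line along which they close (so a half turn about z gives the same grasp; the last joint's range is limited). The gripper opens to 91 mm and grips with 3 to 60 N. Pads are 32 mm wide; open, the fingers measure 118 mm over their backs; the gripper's body (76 mm by 178 mm) begins 60 mm behind the grasp point.
Start: joints at [-76.547, 18.312, 89.639, -0, 72.044, -1.146], TCP at [144.932, -556.451, 213.976] pointing down, gripper open.
Joint ranges: [-177.97, 177.97], [-48.28, 115.42], [12.27, 149.76], [-77.06, 257.06], [2.81, 150.46], [-146.56, 146.56]. Speed limits (degrees/s): [147.25, 147.25, 180, 180, 180, 180].

INTERFACE

Orientations are given as [roll, pitch, yaw] about the fixed x, y, z axes, in that order (R = Rz(yaw) Ry(pitch) Rx(roll)).
In Python, from workcell import env, eyes gives the robot as it stands.
- The arm moves only by the tool send_rows, never from a script. Its argument "targets" is text: rows parted by semicolons, each of 7 numbers parted by spaces: the shift along the tool's x, y, z in m, then the turn, a rotation vector about the tool's x, y, z in degrees, then the opening in per cent of the stroke, from 0 (shut) to 100 (fully open). A call has 1 to 12 rows; each row is the pose to reach, as a shift and turn from the pose commanded when the call began, along the tool's axes at that moment; what a row does not reach only later rows make up. A row lasts 1/12 s, in which the tool goes at most 41.7 mm and 7.16 degrees, less where a joint would pass 70% of its speed; a pose out of reach is approached as far as the arm can. A call with a gripper value outside its range is refused whole. The fingers move at their own pace and stop on an object; "grip_force" is the grip in N (left out, the last holds). Time passes only in rows, so rows that repeat a pose let the fingers close. It gives the time, the measured TCP pose, the force, the opening and the grip force at its end, in the units of the state.
- env.state(): the state, without advancing time (a new reading comes with each control period).
- eyes.grab_frame(name): name is "scene" or "side" or "wrist"; returns a dict with "image" (400x640x3 uint8, blue, green, red), "fovy" (degrees; the focal length in pixels is half the picture's height over the tangent of half this angle, whatever the lens; pixels are square), "cx", "cy" (the principal point, pixels), "eye" and "attitude" of the camera in the world. Camera axes: x right, y up, looking along -z (the intrinsics and any distortion apply to the point x, -y, -z); pixel columns grow to the right and rows downward; lengths in mm; the calibration is good to about 2 mm. A picture is of the moment at which its call begins. There is no depth.
- env.job_done(): hands the job in; it is judged then, once.
The state is a dict: "time_s": time; "qpos": joint angles; "qvel": joint speeds; "effort": joint torques, N m; "ee_pos": TCP position; "ee_rot": TCP orientation; "force": force on the tool from outside, world axes, zero at the start; "torque": the same for the moment, N m; "gripper_width": finger opening in mm; "gripper_force": force on a finger pad.
Only numpy, scipy, OpenCV 4.12 (cv2) and the standard library are available. Lean on these libraries where they do the work, as an engineer would, in place of code of your own. Each camera call takes 0.05 s, during which the arm holds its last target. There are 200 camera calls.

## Working session

There is one attempt and no reset: what is moved stays moved. The work goes in short steps, Python scripts to look and compute and a tool call to move; the robot and the scene stay as the last step left them, time stands still between calls to the robot, and variables do not carry over. Pictures are saved under pics/ and viewed, at most 10 in all, crops included, and the job is handed in when it is done.

Besides the shell and the picture viewer there is one more tool, called after "Call:" by a JSON object that holds its "method" and its "body", one argument or row to a line. send_rows: Moves the arm, as the interface text tells. Its arguments: {"type":"object","properties":{"targets":{"type":"string"},"grip_force":{"type":"number"}},"required":["targets"]}

```bash
mkdir -p pics; ls; python3 - <<'E'
from workcell import env, eyes
import cv2,numpy as np
s=env.state(); print(s)
for n in ("scene","side"):
    f=eyes.grab_frame(n); cv2.imwrite(f"pics/{n}0.png",f["image"]); print(n,{k:(np.round(v,4).tolist() if not np.isscalar(v) else v) for k,v in f.items() if k!="image"})
E
```

```text
pics
{'time_s': 0.0, 'qpos': array([-7.65485218e+01,  1.83521112e+01,  8.97075083e+01, -5.35576114e-04,
        7.20414347e+01, -1.14610785e+00]), 'qvel': array([ 0.0150368 , -0.01072761, -0.04497374, -0.0381745 ,  0.00490043,
       -0.00444862]), 'effort': array([ 8.94333189e-04, -4.12457550e+01, -2.31969345e+01,  7.27400417e-02,
        4.59403172e-02, -1.69880482e-04]), 'ee_pos': array([ 144.79581562, -555.95240093,  213.10808139]), 'ee_rot': array([-1.79898956e+02, -1.51219810e-03,  1.45977503e+01]), 'force': array([-0.22198924, -0.60587971,  0.62751608]), 'torque': array([-0.01351136, -0.01298371,  0.00786328]), 'gripper_force': 0.0, 'gripper_width': 91.11532540315002}
scene {'fovy': 52.89784012780118, 'cx': 316.0746875251917, 'cy': 202.9522753381724, 'eye': [1021.2536, -457.8226, 929.1373], 'attitude': [36.2949, -0.3292, 42.3261]}
side {'fovy': 43.20446529374655, 'cx': 316.9190925803313, 'cy': 197.47930765932108, 'eye': [141.7024, -1297.757, 860.4061], 'attitude': [59.692, 0.4085, -18.7616]}
```

View pics/scene0.png

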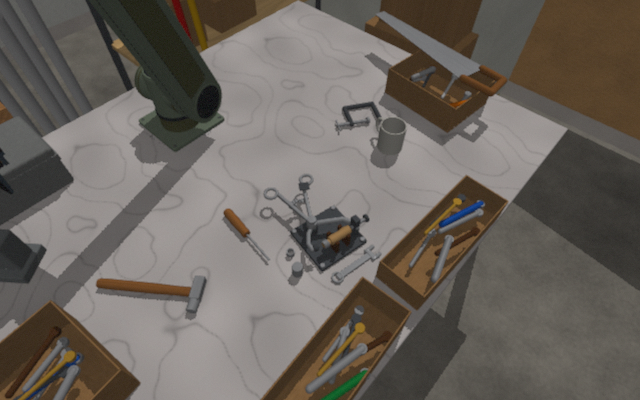

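View pics/side0.png

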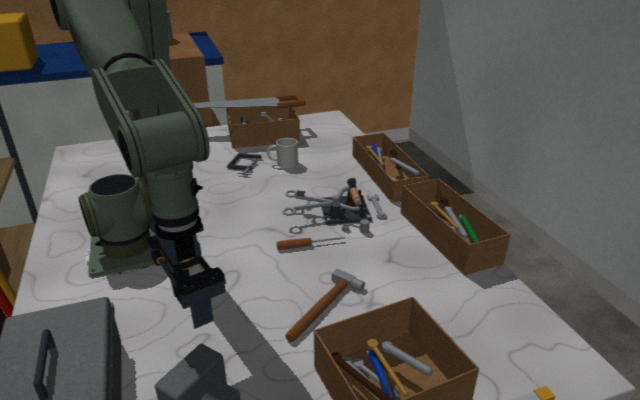

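```bash
cat > h.py <<'E'
import numpy as np, cv2
from scipy.spatial.transform import Rotation as R
def cam(f):
    h=f["image"].shape[0]; return h/2/np.tan(np.radians(f["fovy"])/2), R.from_euler("xyz",f["attitude"],degrees=True).as_matrix(), np.array(f["eye"])
def ray(f,u,v):
    F,M,e=cam(f); d=M@np.array([(u-f["cx"])/F,-(v-f["cy"])/F,-1]); return e,d
def onz(f,u,v,z):
    e,d=ray(f,u,v); return e+d*(z-e[2])/d[2]
def proj(f,p):
    F,M,e=cam(f); c=M.T@(np.array(p,float)-e); return f["cx"]+F*c[0]/-c[2], f["cy"]-F*c[1]/-c[2]
def crop(f,x0,y0,w,h,k,name):
    im=cv2.resize(f["image"][y0:y0+h,x0:x0+w],None,fx=k,fy=k,interpolation=cv2.INTER_CUBIC); cv2.imwrite(name,im)
E
python3 - <<'E'
from workcell import env, eyes
from h import *
f=eyes.grab_frame("scene"); crop(f,225,165,160,120,5,"pics/scene1.png")
g=eyes.grab_frame("side"); crop(g,270,170,130,80,6,"pics/side1.png")
import pickle; pickle.dump((f,g),open("fr.pkl","wb"))
E
```

```text
(no output)
```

View pics/scene1.png

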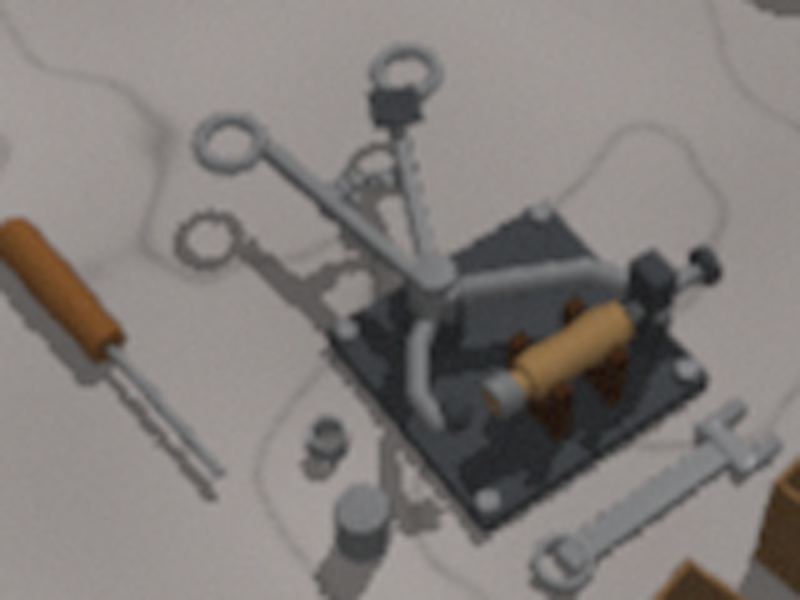

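View pics/side1.png

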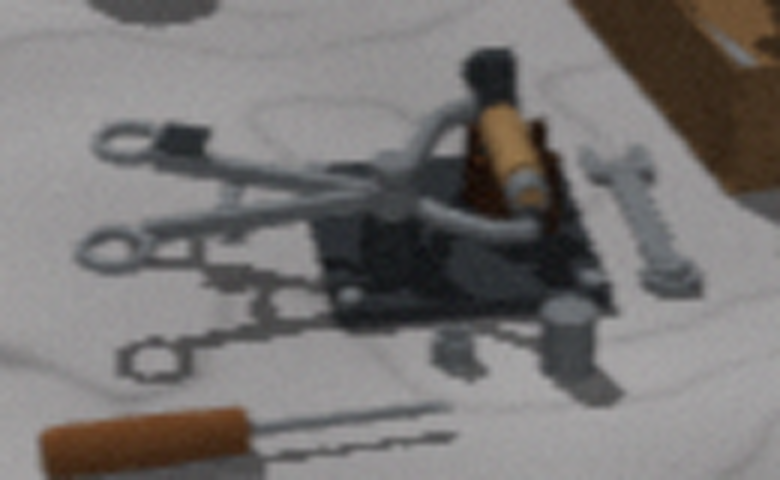

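```bash
python3 - <<'E'
from h import *; import pickle
f,g=pickle.load(open("fr.pkl","rb"))
A={"piv":(433,275,60),"fr":(230,143,50),"lr":(406,70,50),"tab":(395,105,66),"b1":(540,212,16),"b2":(345,328,16),"b3":(487,500,16),"b4":(687,370,16)}
B={"piv":(395,170,60),"fr":(110,248,50),"lr":(125,143,50),"tab":(184,140,66),"b2":(350,296,16),"b4":(592,277,16)}
def tri(a,b):
    (e1,d1),(e2,d2)=a,b; d1=d1/np.linalg.norm(d1); d2=d2/np.linalg.norm(d2)
    s=np.linalg.lstsq(np.c_[d1,-d2],e2-e1,rcond=None)[0]; p,q=e1+s[0]*d1,e2+s[1]*d2; return (p+q)/2,np.linalg.norm(p-q)
for k,(u,v,z) in A.items():
    U=(u/5+225,v/5+165); a=onz(f,*U,z); print(k,a.round(1),end=" ")
    if k in B:
        V=(B[k][0]/6+270,B[k][1]/6+170); print(onz(g,*V,z).round(1),*[np.round(x,1) for x in tri(ray(f,*U),ray(g,*V))],end="")
    print()
E
```

```text
piv [623.6 -31.1  60. ] [630.8 -24.1  60. ] [626.7 -34.4  66.6] 0.3
fr [477.1 -37.5  50. ] [473.4 -33.2  50. ] [474.5 -35.2  49.1] 4.5
lr [512.8  66.3  50. ] [510.4  66.9  50. ] [511.2  67.9  48.6] 1.7
tab [534.7  34.5  66. ] [533.3  32.6  66. ] [534.   35.2  64.6] 0.2
b1 [618.8  62.1  16. ] 
b2 [591.9 -66.5  16. ] [590.9 -66.1  16. ] [591.3 -65.9  15.5] 0.8
b3 [716.6 -91.7  16. ] 
b4 [743.5  37.   16. ] [715.4 -90.7  16. ] [749.   39.7 -44. ] 65.0
```

```bash
python3 - <<'E'
from h import *; import pickle
f,g=pickle.load(open("fr.pkl","rb"))
for n,u,v,z in [("mug base",388,153,0),("mug rim",392,123,90),("handle end of mug",374,140,45),("gcl",365,122,10),("gcl low",350,128,10)]: print(n,onz(f,u,v,z).round())
print("side mug base",onz(g,286,170,0).round(), "rim", onz(g,287,141,90).round())
P=np.array([626.8,-35]); y=np.radians(-11.6); M=np.array([[np.cos(y),-np.sin(y)],[np.sin(y),np.cos(y)]])
s=M@[-.905,.426]; o=M@[.426,.905]
rs=P+150*s+34*o; t=rs+31*o; print("ring_side",rs,"start",t,"out",o,"yaw",np.degrees(np.arctan2(o[1],o[0])),"tab",P+116*s)
E
```

```text
mug base [601. 349.   0.]
mug rim [577. 380.  90.]
handle end of mug [557. 325.  45.]
gcl [465. 403.  10.]
gcl low [447. 346.  10.]
side mug base [566. 328.   0.] rim [590. 386.  90.]
ring_side [527.04687458  82.12030407] start [545.6243864  106.94685267] out [0.59927457 0.80085641] yaw 53.19277878848473 tab [533.90065685  34.5158507 ]
```

Call:
{"method": "send_rows", "body": {
  "targets": "0 0 -0.02 0 0 0 0;0 0 -0.04 0 0 0 0;0.03 -0.03 -0.04 0 0 -2 0;0.06 -0.06 -0.04 0 0 -5 0;0.09 -0.09 -0.04 0 0 -8 0;0.12 -0.12 -0.04 0 0 -11 0;0.15 -0.15 -0.04 0 0 -14 0;0.18 -0.18 -0.04 0 0 -17 0;0.21 -0.21 -0.04 0 0 -20 0;0.24 -0.24 -0.04 0 0 -23 0;0.27 -0.27 -0.04 0 0 -25 0;0.27 -0.27 -0.04 0 0 -25 0",
  "grip_force": 20
}}

```text
time_s: 1.2
ee_pos: [340.0, -222.3, 254.1]
ee_rot: [-179.9, -0.2, 40.0]
force: [-0.6, -0.3, 0.0]
gripper_width: 13.9
gripper_force: 0.0
```

Call:
{"method": "send_rows", "body": {
  "targets": "0.03 -0.01 0 0 0 -1 0;0.067 -0.022 0.01 0 0 -3 0;0.104 -0.034 0.02 0 0 -4 0;0.141 -0.046 0.03 0 0 -5 0;0.178 -0.058 0.04 0 0 -7 0;0.215 -0.07 0.05 0 0 -8 0;0.252 -0.083 0.06 0 0 -9 0;0.289 -0.095 0.07 0 0 -11 0;0.326 -0.107 0.08 0 0 -12 0;0.369 -0.121 0.1 0 0 -13.2 0;0.369 -0.121 0.134 0 0 -13.2 0;0.369 -0.121 0.134 0 0 -13.2 0"
}}

```text
time_s: 2.2
ee_pos: [542.7, 102.4, 113.8]
ee_rot: [-179.6, 0.5, 53.0]
force: [-1.1, -0.7, -0.6]
gripper_width: 0.5
gripper_force: 0.0
```

```bash
python3 - <<'E'
from workcell import env, eyes
from h import *
s=env.state(); print(s["ee_pos"],s["ee_rot"],s["force"])
f=eyes.grab_frame("scene"); w=eyes.grab_frame("wrist")
a=cv2.resize(f["image"][140:265,240:380],(560,500)); b=w["image"][::1]
b=cv2.resize(b,(480,300)); out=np.zeros((600,800,3),np.uint8); out[:300,:480]=b; out[300:600,:]=cv2.resize(f["image"][160:272,215:440],(800,300)) if 0 else 0
out[200:600,352:800]=cv2.resize(f["image"][150:265,255:384],(448,400)); out[:300,:352]=cv2.resize(w["image"],(480,300))[:,:352]
out[:200,352:480]=cv2.resize(w["image"],(480,300))[:200,352:]
cv2.imwrite("pics/c2.png",out); print(w["eye"],w["attitude"],w["fovy"],w["cx"],w["cy"])
E
```

```text
[542.677127   102.43524961 113.76071305] [-179.56089365    0.47124982   52.96244459] [-1.08897669 -0.74765203 -0.60347303]
[588.2060649  159.89360428 287.65839167] [-15.22825085   0.37629462 -37.1533058 ] 70.65862424389692 321.62715538193777 196.3097986491992
```

View pics/c2.png

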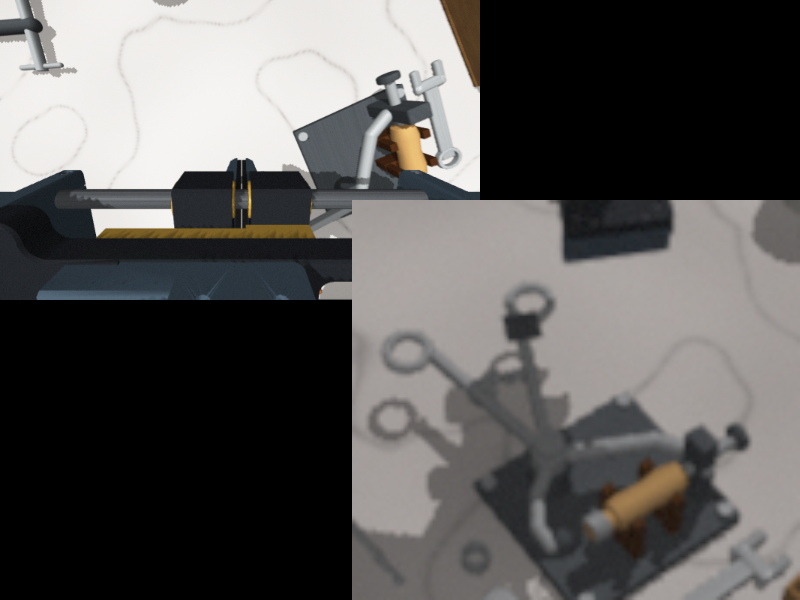

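Call:
{"method": "send_rows", "body": {
  "targets": "0.006 0 0 0 0 0 0;0.006 0 0.015 0 0 0 0;0.006 0 0.03 0 0 0 0;0.006 0 0.045 0 0 0 0;0.006 0 0.06 0 0 0 0;0.006 0 0.07 0 0 0 0;0.006 0 0.072 0 0 0 0;0.006 0 0.072 0 0 0 0;0.006 0 0.072 0 0 0 0;0.006 0 0.072 0 0 0 0"
}}

```text
time_s: 3.13
ee_pos: [549.9, 106.1, 49.2]
ee_rot: [179.9, -0.1, 52.8]
force: [-0.1, -0.1, 0.3]
gripper_width: 0.6
gripper_force: 0.0
```

```bash
python3 - <<'E'
from workcell import env, eyes
from h import *
s=env.state(); print(s["ee_pos"],s["ee_rot"],s["force"],s["torque"],s["qvel"])
E
```

```text
[549.93351305 106.08366488  49.20089408] [ 1.79898369e+02 -1.01579733e-01  5.27802032e+01] [-0.07873431 -0.10694078  0.30959254] [-0.05077194 -0.01205737 -0.03888511] [ 0.19834817  0.02692505  0.2131207  -0.06648756 -0.07864905 -0.01319942]
```

Call:
{"method": "send_rows", "body": {
  "targets": "0 -0.002 0.005 0 0 0 0;0 -0.004 0.01 0 0 0 0;-0.002 -0.004 0.01 0 0 0 0;-0.004 -0.004 0.01 0 0 0 0;-0.006 -0.004 0.01 0 0 0 0;-0.008 -0.004 0.01 0 0 0 0;-0.009 -0.004 0.01 0 0 0 0;-0.01 -0.004 0.01 0 0 0 0;-0.011 -0.004 0.01 0 0 0 0;-0.011 -0.004 0.01 0 0 0 0;-0.011 -0.004 0.01 0 0 0 0"
}}

```text
time_s: 4.05
ee_pos: [539.2, 99.7, 38.0]
ee_rot: [180.0, -0.0, 52.8]
force: [-0.4, -0.3, 0.1]
gripper_width: 0.3
gripper_force: 0.0
```

Call:
{"method": "send_rows", "body": {
  "targets": "-0.001 0 0 0 0 0 0;-0.002 0 0 0 0 0 0;-0.003 0 0 0 0 0 0;-0.004 0 0 0 0 0 0;-0.005 0 0 0 0 0 0;-0.006 0 0 0 0 0 0;-0.007 0 0 0 0 0 0;-0.008 0 0 0 0 0 0;-0.008 0 0 0 0 0 0"
}}

```text
time_s: 4.8
ee_pos: [534.4, 93.6, 38.0]
ee_rot: [-180.0, -0.0, 52.8]
force: [1.0, 2.8, 0.2]
gripper_width: 0.8
gripper_force: 1.0
```

```bash
cat >> h.py <<'E'
P=np.array([626.8,-35.0]); Y=np.radians(-11.6)
def handle(f):
    """tab centre by dark blob near its arc -> closing angle"""
    pass
def rep(s):
    p=np.array(s["ee_pos"][:2]); F=np.array(s["force"][:2]); yaw=np.radians(s["ee_rot"][2]); xa=np.array([np.cos(yaw),np.sin(yaw)])
    # finger face: line with normal -xa at p-16*xa. ring circle r=21 centre at rotating (150,13) -> solve theta
    from scipy.optimize import brentq
    def c(t):
        a=Y+t; M=np.array([[np.cos(a),-np.sin(a)],[np.sin(a),np.cos(a)]]); return P+M@(150*np.array([-.905,.426])+13*np.array([.426,.905]))
    g=lambda t:(p-16*xa-c(t))@xa-21
    th=brentq(g,-.3,.6); u=(p-c(th))@np.array([-xa[1],xa[0]])
    print("t",round(s["time_s"],2),"F_out",round(F@xa,2),"F",np.round(s["force"],2),"th",round(th,3),"lat",round(u,1),"yaw",round(s["ee_rot"][2],1),"pos",np.round(s["ee_pos"],1))
E
python3 -c "
from workcell import env
from h import *
rep(env.state())"
```

```text
t 4.8 F_out 2.86 F [1.02 2.82 0.16] th 0.016 lat 1.1 yaw 52.8 pos [534.4  93.6  38. ]
```

Call:
{"method": "send_rows", "body": {
  "targets": "-0.0015 -0.0005 0 0 0 -0.6 0;-0.003 -0.0009 0 0 0 -1.1 0;-0.0045 -0.0013 0 0 0 -1.7 0;-0.006 -0.0017 0 0 0 -2.3 0;-0.0076 -0.0021 0 0 0 -2.9 0;-0.0092 -0.0025 0 0 0 -3.4 0;-0.0107 -0.0029 0 0 0 -4 0;-0.0122 -0.0032 0 0 0 -4.6 0;-0.0138 -0.0036 0 0 0 -5.2 0;-0.0154 -0.0039 0 0 0 -5.7 0;-0.017 -0.0042 0 0 0 -6.3 0;-0.0185 -0.0045 0 0 0 -6.9 0"
}}

```text
time_s: 5.8
ee_pos: [519.7, 81.6, 38.0]
ee_rot: [180.0, -0.1, 59.7]
force: [0.3, 4.9, -0.6]
gripper_width: 0.8
gripper_force: 2.4
```

```bash
python3 -c "
from workcell import env,eyes
from h import *
f=eyes.grab_frame('scene');crop(f,290,205,80,60,10,'pics/j1.png')
cv2.imwrite('pics/full1.png',f['image'])
rep(env.state())"
```

```text
t 5.85 F_out 4.1 F [ 0.61  4.39 -0.37] th 0.138 lat 1.1 yaw 59.8 pos [519.4  81.4  38. ]
```

View pics/j1.png

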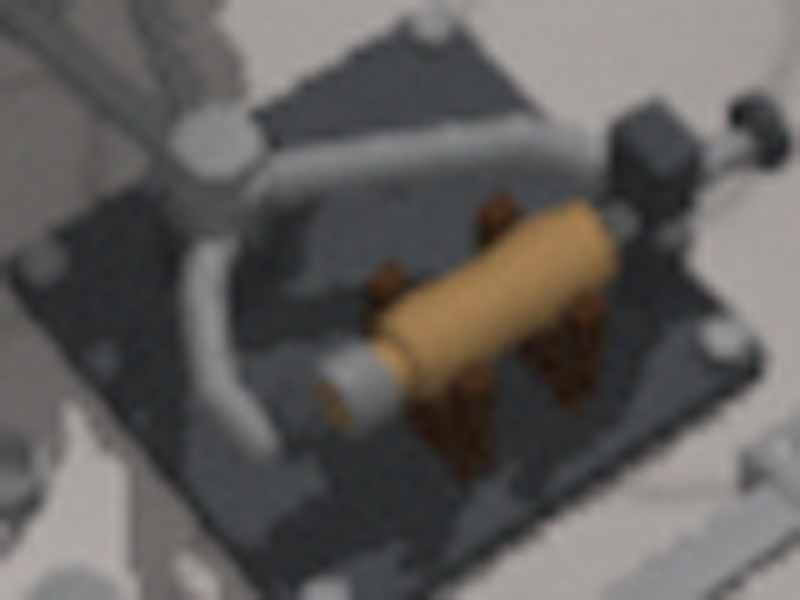

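```bash
cat >> h.py <<'E'
def prof(eyes,n=4):
    acc=0
    for _ in range(n): acc=acc+eyes.grab_frame("scene")["image"].astype(np.float32)
    im=acc/n; d=np.array([.857,-.515]); q=np.array([.515,.857]); s=np.arange(-3,15,.5); o=np.arange(-1.5,1.6,.5)
    X=(322.4+s[:,None]*d[0]+o*q[0]).astype(np.float32); Yy=(246.0+s[:,None]*d[1]+o*q[1]).astype(np.float32)
    v=cv2.remap(im,X,Yy,cv2.INTER_LINEAR); m=v.mean(1); c=m[:,2]-m[:,0]
    print("R-B",c.round().astype(int).tolist()); print("lum",m.mean(1).round().astype(int).tolist())
    k=np.arange(len(s)); i=np.argmin(np.where((s>2)&(s<9),c,999)); mid=(c[i]+45)/2
    for j in range(i,len(s)-1):
        if c[j]<35<=c[j+1]: print("edge right",round(s[j]+.5*(35-c[j])/(c[j+1]-c[j]),2)); break
    for j in range(i,0,-1):
        if c[j]<20<=c[j-1]: print("edge left",round(s[j]-.5*(20-c[j])/(c[j-1]-c[j]),2)); break
E
python3 -c "
from workcell import env,eyes
from h import *
prof(eyes); rep(env.state())"
```

```text
R-B [-3, -3, -4, -3, -1, 6, 16, 25, 27, 21, 12, 5, 0, -2, -2, -2, -2, -1, -1, 4, 14, 30, 48, 59, 61, 58, 57, 60, 64, 67, 68, 68, 69, 69, 69, 70]
lum [56, 57, 57, 57, 56, 56, 58, 61, 65, 71, 81, 92, 101, 106, 108, 108, 109, 109, 109, 109, 109, 108, 105, 101, 95, 89, 89, 93, 100, 103, 105, 106, 106, 107, 107, 107]
edge right 7.63
edge left 1.58
t 6.05 F_out 3.35 F [ 0.16  3.79 -0.51] th 0.137 lat 1.1 yaw 59.7 pos [519.5  81.5  37.9]
```

Call:
{"method": "send_rows", "body": {
  "targets": "-0.0008 -0.0002 0 0 0 -0.3 0;-0.0015 -0.0005 0 0 0 -0.6 0;-0.0023 -0.0007 0 0 0 -0.9 0;-0.003 -0.0009 0 0 0 -1.1 0;-0.0038 -0.0011 0 0 0 -1.4 0;-0.0045 -0.0013 0 0 0 -1.7 0;-0.0053 -0.0015 0 0 0 -2 0;-0.006 -0.0017 0 0 0 -2.3 0;-0.006 -0.0017 0 0 0 -2.3 0"
}}

```text
time_s: 6.8
ee_pos: [514.7, 76.7, 37.9]
ee_rot: [-180.0, 0.0, 62.0]
force: [-0.1, 3.6, 0.1]
gripper_width: 0.7
gripper_force: 1.4
```

```bash
python3 -c "
from workcell import env,eyes
from h import *
rep(env.state());prof(eyes); rep(env.state())
f=eyes.grab_frame('scene')
J=P+np.array([85*.98+.2*-25,-85*.2-25*.98]); y=np.array([.201,.98])
a=np.array(proj(f,[*J,50]));b=np.array(proj(f,[*(J+7*y),50]));print(a,b-a)"
```

```text
t 6.8 F_out 3.08 F [-0.14  3.56  0.11] th 0.18 lat 1.1 yaw 62.0 pos [514.7  76.7  37.9]
R-B [-3, -4, -4, -4, -4, -3, 1, 6, 12, 13, 9, 3, 0, -2, -2, -2, -1, -1, -1, 4, 14, 30, 48, 59, 61, 58, 57, 60, 64, 67, 68, 69, 69, 69, 69, 69]
lum [55, 55, 56, 58, 58, 58, 57, 57, 59, 67, 79, 92, 101, 106, 108, 109, 109, 109, 109, 109, 109, 108, 106, 102, 95, 89, 88, 93, 99, 103, 105, 105, 106, 106, 107, 107]
edge right 7.64
t 7.0 F_out 3.44 F [0.39 3.68 0.24] th 0.179 lat 1.0 yaw 62.0 pos [514.9  76.9  37.9]
[323.28890738 251.79031752] [ 2.24839083 -1.44339429]
```

Call:
{"method": "send_rows", "body": {
  "targets": "-0.0008 -0.0002 0 0 0 -0.3 0;-0.0015 -0.0005 0 0 0 -0.6 0;-0.0023 -0.0007 0 0 0 -0.9 0;-0.003 -0.0009 0 0 0 -1.1 0;-0.003 -0.0009 0 0 0 -1.1 0"
}}

```text
time_s: 7.47
ee_pos: [513.1, 75.1, 38.0]
ee_rot: [180.0, -0.1, 63.1]
force: [0.2, 4.3, -0.2]
gripper_width: 0.5
gripper_force: 2.5
```

```bash
python3 -c "
from workcell import env,eyes
from h import *
rep(env.state());prof(eyes); rep(env.state())"
```

```text
t 7.47 F_out 3.87 F [ 0.18  4.25 -0.2 ] th 0.195 lat 1.0 yaw 63.1 pos [513.1  75.1  38. ]
R-B [-4, -4, -4, -5, -4, -3, 0, 4, 10, 11, 8, 4, 0, -1, -2, -2, -2, -1, 0, 4, 14, 30, 48, 59, 61, 58, 57, 60, 64, 67, 68, 68, 68, 69, 70, 70]
lum [55, 54, 56, 58, 59, 59, 58, 58, 59, 67, 79, 91, 101, 106, 108, 108, 109, 109, 110, 109, 109, 108, 106, 101, 95, 90, 89, 94, 100, 104, 105, 106, 106, 106, 107, 107]
edge right 7.63
t 7.67 F_out 4.74 F [ 0.3   5.16 -1.11] th 0.194 lat 0.9 yaw 63.1 pos [513.1  75.1  38. ]
```

Call:
{"method": "send_rows", "body": {
  "targets": "-0.0008 -0.0002 0 0 0 -0.3 0;-0.0015 -0.0005 0 0 0 -0.6 0;-0.0015 -0.0005 0 0 0 -0.6 0"
}}

```text
time_s: 7.92
ee_pos: [512.1, 74.2, 38.0]
ee_rot: [180.0, -0.1, 63.7]
force: [0.1, 5.2, -1.3]
gripper_width: 0.6
gripper_force: 2.9
```

Call:
{"method": "send_rows", "body": {
  "targets": "-0.0008 -0.0002 0 0 0 -0.3 0;-0.0015 -0.0005 0 0 0 -0.6 0;-0.0015 -0.0005 0 0 0 -0.6 0"
}}

```text
time_s: 8.17
ee_pos: [511.2, 73.3, 38.0]
ee_rot: [180.0, -0.1, 64.3]
force: [1.0, 5.6, -0.9]
gripper_width: 0.2
gripper_force: 3.3
```

Call:
{"method": "send_rows", "body": {
  "targets": "-0.0008 -0.0002 0 0 0 -0.3 0;-0.0015 -0.0005 0 0 0 -0.6 0;-0.0015 -0.0005 0 0 0 -0.6 0"
}}

```text
time_s: 8.42
ee_pos: [510.3, 72.4, 38.1]
ee_rot: [179.9, -0.1, 64.9]
force: [1.2, 7.2, -1.5]
gripper_width: 0.0
gripper_force: 3.6
```

```bash
python3 -c "
from workcell import env,eyes
from h import *
rep(env.state());prof(eyes); rep(env.state())"
```

```text
t 8.42 F_out 7.04 F [ 1.21  7.21 -1.48] th 0.219 lat 0.8 yaw 64.9 pos [510.3  72.4  38.1]
R-B [-3, -4, -4, -4, -5, -4, -1, 4, 10, 11, 8, 3, 0, -1, -2, -2, -2, -1, -1, 4, 14, 30, 48, 59, 60, 57, 56, 60, 64, 67, 68, 68, 68, 69, 69, 69]
lum [55, 55, 56, 58, 59, 59, 58, 58, 59, 66, 78, 91, 101, 106, 108, 109, 109, 109, 109, 109, 109, 108, 106, 102, 95, 89, 89, 93, 100, 104, 105, 106, 106, 106, 107, 108]
edge right 7.63
t 8.62 F_out 7.13 F [ 1.22  7.3  -1.61] th 0.219 lat 0.8 yaw 64.9 pos [510.3  72.4  38.1]
```

Call:
{"method": "send_rows", "body": {
  "targets": "-0.0008 -0.0002 0 0 0 -0.3 0;-0.0015 -0.0005 0 0 0 -0.6 0;-0.0015 -0.0005 0 0 0 -0.6 0"
}}

```text
time_s: 8.87
ee_pos: [509.3, 71.3, 38.1]
ee_rot: [179.9, -0.1, 65.5]
force: [1.6, 7.4, -1.2]
gripper_width: 0.7
gripper_force: 3.7
```

Call:
{"method": "send_rows", "body": {
  "targets": "-0.0008 -0.0002 0 0 0 -0.3 0;-0.0015 -0.0005 0 0 0 -0.6 0;-0.0015 -0.0005 0 0 0 -0.6 0"
}}

```text
time_s: 9.12
ee_pos: [508.0, 69.7, 38.1]
ee_rot: [179.9, -0.1, 66.1]
force: [-0.2, 7.0, 0.3]
gripper_width: 0.3
gripper_force: 3.1
```

```bash
python3 -c "
from workcell import env,eyes
from h import *
rep(env.state());prof(eyes); rep(env.state())"
```

```text
t 9.12 F_out 6.27 F [-0.24  6.97  0.3 ] th 0.241 lat 0.9 yaw 66.1 pos [508.   69.7  38.1]
R-B [-4, -4, -4, -4, -5, -5, -3, 1, 8, 14, 13, 8, 2, -1, -1, -2, -2, -2, -2, 2, 11, 27, 46, 59, 61, 58, 57, 60, 64, 67, 68, 68, 69, 69, 69, 69]
lum [60, 55, 56, 57, 58, 59, 60, 60, 60, 64, 74, 86, 97, 105, 108, 109, 109, 109, 109, 109, 109, 108, 106, 102, 96, 90, 89, 94, 100, 104, 105, 106, 106, 107, 107, 107]
edge right 7.7
t 9.32 F_out 5.85 F [ 0.65  6.11 -1.37] th 0.241 lat 0.9 yaw 66.1 pos [508.   69.7  38.1]
```

Call:
{"method": "send_rows", "body": {
  "targets": "-0.0008 -0.0002 0 0 0 -0.3 0;-0.0015 -0.0005 0 0 0 -0.6 0;-0.0015 -0.0005 0 0 0 -0.6 0"
}}

```text
time_s: 9.57
ee_pos: [507.0, 68.6, 38.1]
ee_rot: [179.9, -0.1, 66.7]
force: [0.6, 5.9, -0.7]
gripper_width: 0.1
gripper_force: 3.2
```

Call:
{"method": "send_rows", "body": {
  "targets": "-0.0008 -0.0002 0 0 0 -0.3 0;-0.0015 -0.0005 0 0 0 -0.6 0;-0.0015 -0.0005 0 0 0 -0.6 0"
}}

```text
time_s: 9.82
ee_pos: [506.1, 67.7, 38.1]
ee_rot: [179.9, -0.1, 67.3]
force: [1.0, 7.3, -1.4]
gripper_width: 0.5
gripper_force: 3.8
```

```bash
python3 -c "
from workcell import env,eyes
from h import *
rep(env.state());prof(eyes); rep(env.state())"
```

```text
t 9.82 F_out 7.1 F [ 1.04  7.26 -1.37] th 0.259 lat 0.8 yaw 67.3 pos [506.1  67.7  38.1]
R-B [-2, -3, -4, -4, -5, -4, -4, -3, 1, 6, 10, 10, 5, 1, -1, -2, -2, -1, -1, -1, 3, 12, 28, 45, 55, 57, 57, 60, 64, 67, 68, 68, 69, 69, 69, 69]
lum [74, 61, 56, 57, 59, 60, 60, 60, 59, 60, 64, 73, 85, 96, 104, 107, 108, 109, 109, 110, 110, 109, 107, 103, 96, 90, 89, 94, 100, 104, 105, 106, 106, 106, 107, 107]
edge right 8.2
t 10.02 F_out 7.81 F [ 0.23  8.37 -0.97] th 0.258 lat 0.8 yaw 67.3 pos [506.1  67.7  38.1]
```

Call:
{"method": "send_rows", "body": {
  "targets": "-0.0008 -0.0002 0 0 0 -0.3 0;-0.0015 -0.0005 0 0 0 -0.6 0;-0.0015 -0.0005 0 0 0 -0.6 0"
}}

```text
time_s: 10.27
ee_pos: [505.1, 66.6, 38.1]
ee_rot: [179.9, -0.1, 67.9]
force: [1.3, 8.2, -1.2]
gripper_width: 0.3
gripper_force: 3.9
```

Call:
{"method": "send_rows", "body": {
  "targets": "-0.0008 -0.0002 0 0 0 -0.3 0;-0.0015 -0.0005 0 0 0 -0.6 0;-0.0015 -0.0005 0 0 0 -0.6 0"
}}

```text
time_s: 10.52
ee_pos: [504.1, 65.5, 38.1]
ee_rot: [179.9, -0.2, 68.5]
force: [1.3, 6.9, -2.1]
gripper_width: 0.6
gripper_force: 4.1
```

Call:
{"method": "send_rows", "body": {
  "targets": "-0.0008 -0.0002 0 0 0 -0.3 0;-0.0015 -0.0005 0 0 0 -0.6 0;-0.0015 -0.0005 0 0 0 -0.6 0"
}}

```text
time_s: 10.77
ee_pos: [503.2, 64.3, 38.1]
ee_rot: [179.9, -0.2, 69.1]
force: [1.8, 7.7, -1.6]
gripper_width: 0.9
gripper_force: 4.1
```

```bash
python3 -c "
from workcell import env,eyes
from h import *
rep(env.state());prof(eyes); rep(env.state())"
```

```text
t 10.77 F_out 7.87 F [ 1.78  7.75 -1.6 ] th 0.287 lat 0.8 yaw 69.1 pos [503.2  64.3  38.1]
R-B [-2, -2, -2, -3, -4, -4, -5, -5, -5, -3, 2, 8, 10, 7, 3, 0, -2, -2, -2, -1, -1, 0, 5, 14, 26, 40, 52, 59, 64, 67, 68, 68, 68, 69, 69, 69]
lum [102, 87, 71, 60, 56, 57, 60, 61, 61, 61, 61, 63, 69, 79, 90, 100, 106, 108, 108, 109, 109, 108, 107, 104, 98, 91, 89, 94, 100, 104, 105, 106, 107, 107, 107, 107]
edge right 9.31
t 10.97 F_out 8.85 F [ 2.5   8.52 -1.39] th 0.287 lat 0.7 yaw 69.0 pos [503.2  64.3  38.1]
```

Call:
{"method": "send_rows", "body": {
  "targets": "-0.0008 -0.0002 0 0 0 -0.3 0;-0.0015 -0.0005 0 0 0 -0.6 0;-0.0015 -0.0005 0 0 0 -0.6 0"
}}

```text
time_s: 11.22
ee_pos: [501.9, 62.7, 38.1]
ee_rot: [179.9, -0.1, 69.7]
force: [1.0, 6.2, -1.3]
gripper_width: 0.6
gripper_force: 2.9
```

Call:
{"method": "send_rows", "body": {
  "targets": "-0.0008 -0.0002 0 0 0 -0.3 0;-0.0012 -0.0004 0 0 0 -0.5 0;-0.0012 -0.0004 0 0 0 -0.5 0"
}}

```text
time_s: 11.47
ee_pos: [501.0, 61.5, 38.1]
ee_rot: [179.9, -0.1, 70.2]
force: [0.9, 5.3, -1.6]
gripper_width: 0.5
gripper_force: 3.0
```

```bash
python3 -c "
from workcell import env,eyes
from h import *
rep(env.state());prof(eyes); rep(env.state())"
```

```text
t 11.47 F_out 5.32 F [ 0.85  5.34 -1.61] th 0.309 lat 0.9 yaw 70.2 pos [501.   61.5  38.1]
R-B [-2, -2, -2, -3, -3, -4, -5, -4, -4, -4, -3, 2, 9, 14, 12, 6, 1, -1, -2, -2, -2, -2, -1, 2, 9, 23, 40, 55, 64, 67, 68, 69, 69, 69, 69, 69]
lum [112, 108, 97, 81, 66, 59, 58, 60, 61, 62, 61, 61, 62, 68, 79, 90, 100, 105, 107, 108, 108, 109, 109, 107, 102, 97, 94, 96, 100, 104, 105, 106, 106, 107, 108, 108]
edge right 9.85
t 11.67 F_out 5.76 F [ 0.88  5.8  -0.37] th 0.309 lat 0.8 yaw 70.2 pos [501.1  61.5  38.1]
```

Call:
{"method": "send_rows", "body": {
  "targets": "-0.0008 -0.0002 0 0 0 -0.3 0;-0.0012 -0.0004 0 0 0 -0.5 0;-0.0012 -0.0004 0 0 0 -0.5 0"
}}

```text
time_s: 11.92
ee_pos: [500.4, 60.6, 38.1]
ee_rot: [179.9, -0.1, 70.7]
force: [1.3, 6.9, -0.8]
gripper_width: 0.4
gripper_force: 3.3
```

```bash
python3 -c "
from workcell import env,eyes
from h import *
rep(env.state());prof(eyes); rep(env.state())"
```

```text
t 11.92 F_out 6.93 F [ 1.25  6.9  -0.77] th 0.316 lat 0.8 yaw 70.7 pos [500.4  60.6  38.1]
R-B [-2, -3, -3, -3, -3, -4, -4, -4, -5, -5, -4, 1, 9, 17, 18, 12, 4, 0, -2, -2, -2, -2, -1, 0, 5, 16, 33, 51, 63, 67, 68, 68, 69, 69, 69, 69]
lum [112, 111, 101, 86, 70, 60, 58, 60, 61, 62, 62, 63, 66, 73, 81, 90, 98, 104, 107, 108, 108, 108, 109, 108, 105, 100, 97, 97, 101, 104, 105, 106, 106, 106, 107, 107]
edge right 10.05
t 12.12 F_out 7.07 F [ 1.24  7.05 -1.32] th 0.316 lat 0.8 yaw 70.7 pos [500.3  60.6  38.1]
```

Call:
{"method": "send_rows", "body": {
  "targets": "-0.0006 -0.0002 0 0 0 -0.2 0;-0.001 -0.0003 0 0 0 -0.4 0;-0.001 -0.0003 0 0 0 -0.4 0"
}}

```text
time_s: 12.37
ee_pos: [499.9, 60.0, 38.1]
ee_rot: [179.9, -0.1, 71.1]
force: [1.2, 7.1, -1.5]
gripper_width: 0.4
gripper_force: 3.7
```

```bash
python3 -c "
from workcell import env,eyes
from h import *
rep(env.state());prof(eyes); rep(env.state())"
```

```text
t 12.37 F_out 7.05 F [ 1.15  7.06 -1.51] th 0.321 lat 0.8 yaw 71.1 pos [499.9  60.   38.1]
R-B [-2, -2, -2, -3, -3, -4, -4, -4, -5, -5, -3, 2, 13, 24, 28, 22, 10, 1, -2, -2, -2, -2, -2, -1, 4, 15, 32, 51, 62, 67, 68, 68, 68, 69, 69, 69]
lum [112, 113, 105, 89, 70, 59, 57, 59, 60, 61, 62, 64, 69, 76, 85, 93, 99, 104, 107, 107, 108, 108, 109, 108, 105, 101, 98, 98, 101, 104, 105, 106, 106, 107, 107, 108]
edge right 10.07
edge left 4.57
t 12.57 F_out 7.29 F [ 0.53  7.53 -0.62] th 0.321 lat 0.8 yaw 71.1 pos [499.9  60.   38.1]
```

Call:
{"method": "send_rows", "body": {
  "targets": "-0.0006 -0.0002 0 0 0 -0.2 0;-0.001 -0.0003 0 0 0 -0.4 0;-0.001 -0.0003 0 0 0 -0.4 0"
}}

```text
time_s: 12.82
ee_pos: [499.3, 59.3, 38.1]
ee_rot: [179.9, -0.1, 71.5]
force: [1.5, 8.2, -0.8]
gripper_width: 0.3
gripper_force: 3.9
```

```bash
python3 -c "
from workcell import env,eyes
from h import *
rep(env.state());prof(eyes); rep(env.state())"
```

```text
t 12.82 F_out 8.23 F [ 1.52  8.17 -0.76] th 0.327 lat 0.7 yaw 71.5 pos [499.3  59.3  38.1]
R-B [-2, -2, -2, -2, -3, -4, -4, -4, -4, -4, -4, 0, 11, 23, 27, 22, 10, 1, -2, -2, -1, -1, -1, 0, 3, 13, 32, 51, 63, 67, 68, 68, 68, 68, 69, 69]
lum [112, 115, 110, 97, 78, 63, 58, 59, 60, 62, 63, 64, 69, 76, 83, 90, 96, 101, 106, 107, 108, 108, 108, 108, 105, 102, 99, 98, 101, 104, 105, 105, 106, 106, 107, 107]
edge right 10.09
edge left 4.57
t 13.02 F_out 7.65 F [ 0.7   7.84 -2.3 ] th 0.326 lat 0.7 yaw 71.5 pos [499.3  59.3  38.1]
```

Call:
{"method": "send_rows", "body": {
  "targets": "0.001 0 0 0 0 0 0;0.002 0 0 0 0 0 0;0.003 0 0 0 0 0 0;0.005 0 0 0 0 0 0;0.007 0 0 0 0 0 0;0.01 0 0 0 0 0 0;0.014 0 0 0 0 0 0;0.02 0 0 0 0 0 0;0.026 0 0 0 0 0 0;0.032 0 0 0 0 0 0;0.036 0 0 0 0 0 0;0.036 0 0 0 0 0 0"
}}

```text
time_s: 14.02
ee_pos: [510.2, 93.3, 37.9]
ee_rot: [180.0, -0.0, 71.6]
force: [-0.5, -0.7, -0.6]
gripper_width: 0.6
gripper_force: 0.0
```

Call:
{"method": "send_rows", "body": {
  "targets": "0 0 -0.01 0 0 0 0;0 0 -0.025 0 0 0 0;0 0 -0.04 0 0 0 0;0 0 -0.055 0 0 0 0;0 0 -0.06 0 0 0 0;0 0 -0.06 0 0 0 0;0 0 -0.06 0 0 0 0;0 0 -0.06 0 0 0 0"
}}

```text
time_s: 14.68
ee_pos: [509.1, 92.2, 97.2]
ee_rot: [-179.9, 0.0, 71.5]
force: [0.4, 0.1, -0.0]
gripper_width: 0.6
gripper_force: 0.0
```

```bash
python3 -c "
from workcell import env,eyes
from h import *
s=env.state();print(s['time_s'],s['ee_pos'],s['ee_rot'],s['force']);prof(eyes)
f=eyes.grab_frame('scene');g=eyes.grab_frame('side')
import pickle;pickle.dump((f,g),open('fr2.pkl','wb'))
a=cv2.resize(f['image'][165:265,260:360],(500,500),interpolation=cv2.INTER_CUBIC)
b=cv2.resize(g['image'][180:280-40,280:340],(300,300),interpolation=cv2.INTER_CUBIC)
o=np.zeros((500,800,3),np.uint8);o[:,:500]=a;o[:300,500:]=b;cv2.imwrite('pics/c3.png',o)"
```

```text
14.6833 [509.08163872  92.2252404   97.24695362] [-1.79922364e+02  4.83713200e-02  7.14922722e+01] [ 0.41469473  0.12308679 -0.04524894]
R-B [-2, -2, -2, -3, -3, -4, -4, -5, -5, -5, -3, 2, 14, 26, 29, 22, 10, 1, -2, -2, -2, -1, -1, 0, 4, 14, 31, 50, 62, 66, 67, 68, 68, 68, 68, 68]
lum [111, 112, 104, 88, 69, 58, 57, 59, 60, 61, 62, 64, 69, 75, 82, 89, 95, 101, 105, 107, 107, 108, 108, 107, 104, 101, 98, 97, 100, 103, 104, 105, 105, 106, 107, 107]
edge right 10.1
edge left 4.59
```

View pics/c3.png

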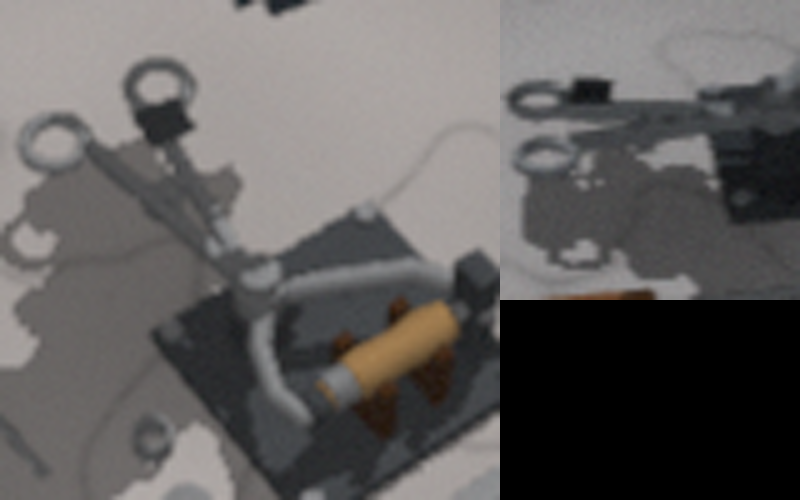

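```bash
python3 -c "
from h import *
import pickle;f,g=pickle.load(open('fr2.pkl','rb'))
print(onz(f,292.6,189.3,66),onz(g,298.4,198.0,66),onz(f,292,182.4,50),onz(g,280+38/5,180+98/5,50))
# automatic: dark blob
for im,fr,(x0,y0,x1,y1) in ((f['image'],f,(284,182,302,196)),(g['image'],g,(292,193,306,203))):
    m=(im[y0:y1,x0:x1].mean(2)<62); ys,xs=np.nonzero(m); print(m.sum(),xs.mean()+x0,ys.mean()+y0,onz(fr,xs.mean()+x0,ys.mean()+y0,65))
for th in (.28,.30,.32):
    a=Y+th;print(th,P+116*np.array([-np.cos(a-.44),-np.sin(a-.44)]))
"
```

```text
[519.70539386   5.02960201  66.        ] [518.06439565   7.07902646  66.        ] [491.87610103  30.17822936  50.        ] [490.53463636  35.15981512  50.        ]
63 292.0952380952381 188.95238095238096 [517.26245802   5.49815102  65.        ]
41 297.3170731707317 198.17073170731706 [515.04853344   8.83878827  65.        ]
0.28 [518.33674751   6.13055869]
0.3 [517.5358831    3.95321242]
0.32 [516.77872288   1.76028538]
```

Call:
{"method": "send_rows", "body": {
  "targets": "-0.02 0.009 0 0 0 0 0;-0.04 0.018 0 0 0 1 0;-0.06 0.027 0 0 0 1.7 0;-0.075 0.034 0 0 0 1.7 0;-0.079 0.036 0 0 0 1.7 0;-0.079 0.036 0.006 0 0 1.7 0;-0.079 0.036 0.012 0 0 1.7 0;-0.079 0.036 0.018 0 0 1.7 0;-0.079 0.036 0.02 0 0 1.7 0;-0.079 0.036 0.02 0 0 1.7 0;-0.079 0.036 0.02 0 0 1.7 0"
}}

```text
time_s: 15.9
ee_pos: [518.7, 6.6, 77.6]
ee_rot: [-180.0, 0.0, 69.8]
force: [0.5, 1.3, -0.3]
gripper_width: 0.4
gripper_force: 0.0
```

```bash
python3 -c "
from workcell import env,eyes
from h import *
s=env.state();print(s['time_s'],s['ee_pos'],s['ee_rot'],s['force'],s['qpos'])"
```

```text
15.9 [518.66555226   6.64684621  77.61315376] [-1.79965263e+02  1.40779285e-02  6.98484277e+01] [ 0.5064818   1.2854694  -0.27205868] [-5.35121710e-01  2.07105404e+01  1.08024468e+02 -2.04862198e-03
  5.13024386e+01  1.96177362e+01]
```

Call:
{"method": "send_rows", "body": {
  "targets": "0 0 0.002 0 0 0 0;0 0 0.004 0 0 0 0;0 0 0.006 0 0 0 0;0 0 0.008 0 0 0 0;0 0 0.009 0 0 0 0;0 0 0.01 0 0 0 0;0 0 0.01 0 0 0 0;0 0 0.01 0 0 0 0"
}}

```text
time_s: 16.57
ee_pos: [518.9, 6.1, 67.9]
ee_rot: [180.0, 0.0, 69.8]
force: [-0.3, 0.7, 0.2]
gripper_width: 0.5
gripper_force: 0.0
```

Call:
{"method": "send_rows", "body": {
  "targets": "0 0 0.0005 0 0 0 0;0 0 0.001 0 0 0 0;0 0 0.0015 0 0 0 0;0 0 0.002 0 0 0 0;0 0 0.002 0 0 0 0"
}}

```text
time_s: 16.98
ee_pos: [518.9, 6.1, 66.2]
ee_rot: [180.0, -0.0, 69.8]
force: [-0.9, -0.3, 3.9]
gripper_width: 0.4
gripper_force: 1.4
```

Call:
{"method": "send_rows", "body": {
  "targets": "0 0 0.0005 0 0 0 0;0 0 0.001 0 0 0 0;0 0 0.001 0 0 0 0"
}}

```text
time_s: 17.23
ee_pos: [518.8, 6.2, 65.3]
ee_rot: [180.0, -0.0, 69.8]
force: [-1.4, 0.3, 4.9]
gripper_width: 0.6
gripper_force: 2.5
```

Call:
{"method": "send_rows", "body": {
  "targets": "0 0 0.0005 0 0 0 0;0 0 0.001 0 0 0 0;0 0 0.001 0 0 0 0"
}}

```text
time_s: 17.48
ee_pos: [518.7, 6.4, 64.4]
ee_rot: [-180.0, -0.0, 69.8]
force: [-0.9, 1.3, 6.0]
gripper_width: 0.7
gripper_force: 2.7
```

Call:
{"method": "send_rows", "body": {
  "targets": "0 0 0.0005 0 0 0 0;0 0 0.001 0 0 0 0;0 0 0.001 0 0 0 0"
}}

```text
time_s: 17.73
ee_pos: [519.8, 6.6, 63.4]
ee_rot: [179.9, -0.1, 69.8]
force: [0.6, 2.4, 4.4]
gripper_width: 0.5
gripper_force: 2.0
```

Call:
{"method": "send_rows", "body": {
  "targets": "0 0 0.0003 0 0 0 0;0 0 0.0005 0 0 0 0;0 0 0.0005 0 0 0 0"
}}

```text
time_s: 17.98
ee_pos: [519.7, 6.3, 62.7]
ee_rot: [179.9, -0.0, 69.8]
force: [2.1, 2.6, 4.7]
gripper_width: 0.4
gripper_force: 2.2
```

Call:
{"method": "send_rows", "body": {
  "targets": "0 0 0.0003 0 0 0 0;0 0 0.0005 0 0 0 0;0 0 0.0005 0 0 0 0"
}}

```text
time_s: 18.23
ee_pos: [519.6, 6.2, 62.3]
ee_rot: [179.9, -0.0, 69.8]
force: [2.2, 3.8, 5.2]
gripper_width: 0.3
gripper_force: 2.9
```

Call:
{"method": "send_rows", "body": {
  "targets": "0 0 0.0003 0 0 0 0;0 0 0.0005 0 0 0 0;0 0 0.0005 0 0 0 0"
}}

```text
time_s: 18.48
ee_pos: [519.6, 6.2, 62.2]
ee_rot: [179.9, -0.1, 69.8]
force: [0.3, 3.9, 8.9]
gripper_width: 0.3
gripper_force: 4.1
```

```bash
python3 -c "
from workcell import env,eyes
from h import *
s=env.state();print(s['time_s'],s['ee_pos'],s['force'])
f=eyes.grab_frame('scene');g=eyes.grab_frame('side')
a=cv2.resize(f['image'][165:265,260:360],(500,500),interpolation=cv2.INTER_CUBIC)
b=cv2.resize(g['image'][180:280-40,280:340],(300,300),interpolation=cv2.INTER_CUBIC)
o=np.zeros((500,800,3),np.uint8);o[:,:500]=a;o[:300,500:]=b;cv2.imwrite('pics/c4.png',o)"
```

```text
18.4833 [519.62878938   6.23120247  62.17096556] [0.26194952 3.86824793 8.89900585]
```

View pics/c4.png

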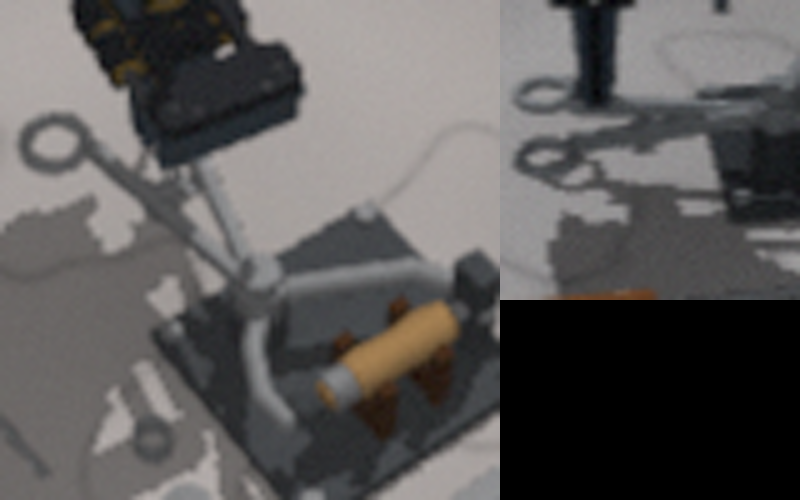

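Call:
{"method": "send_rows", "body": {
  "targets": "0.0015 0 0 0 0 0.8 0;0.003 0 0 0 0 1.5 0;0.0045 0 0 0 0 2.2 0;0.006 0.0001 0 0 0 3 0;0.0078 0.0003 0 0 0 3.9 0;0.0096 0.0004 0 0 0 4.8 0;0.0115 0.0006 0 0 0 5.7 0;0.0115 0.0006 0 0 0 5.7 0"
}}

```text
time_s: 19.25
ee_pos: [524.1, 16.7, 61.8]
ee_rot: [179.9, -0.0, 64.1]
force: [2.2, 1.8, 4.9]
gripper_width: 0.2
gripper_force: 2.7
```

Call:
{"method": "send_rows", "body": {
  "targets": "0.002 0 0 0 0 1 0;0.004 0.0001 0 0 0 2 0;0.006 0.0001 0 0 0 3 0;0.008 0.0003 0 0 0 4 0;0.01 0.0004 0 0 0 5 0;0.012 0.0006 0 0 0 6 0;0.014 0.0009 0 0 0 7 0;0.016 0.0011 0 0 0 8 0;0.018 0.0014 0 0 0 9 0;0.0205 0.0019 0 0 0 10.3 0;0.0205 0.0019 0 0 0 10.3 0"
}}

```text
time_s: 20.17
ee_pos: [532.2, 32.7, 61.0]
ee_rot: [-179.9, 0.3, 53.8]
force: [-2.2, -2.8, 5.6]
gripper_width: 0.7
gripper_force: 2.9
```

Call:
{"method": "send_rows", "body": {
  "targets": "0 0 -0.002 0 0 0 0;0 0 -0.004 0 0 0 0;0 0 -0.007 0 0 0 0;0 0 -0.012 0 0 0 0;0 0 -0.022 0 0 0 0;0 0 -0.04 0 0 0 0;0.02 0 -0.06 0 0 0 0;0.04 0 -0.08 0 0 0 0;0.06 0 -0.09 0 0 0 0;0.08 0 -0.1 0 0 0 0;0.08 0 -0.1 0 0 0 0;0.08 0 -0.1 0 0 0 0"
}}

```text
time_s: 21.17
ee_pos: [581.6, 99.5, 162.1]
ee_rot: [180.0, -0.0, 53.9]
force: [-0.1, -0.1, -0.4]
gripper_width: 0.4
gripper_force: 0.0
```

```bash
python3 -c "
from workcell import env,eyes
from h import *
s=env.state();print(s['time_s'],s['ee_pos'],s['force'])
prof(eyes)
f=eyes.grab_frame('scene');g=eyes.grab_frame('side')
a=cv2.resize(f['image'][165:265,260:360],(500,500),interpolation=cv2.INTER_CUBIC)
b=cv2.resize(g['image'][180:280-40,280:340],(300,300),interpolation=cv2.INTER_CUBIC)
o=np.zeros((500,800,3),np.uint8);o[:,:500]=a;o[:300,500:]=b;cv2.imwrite('pics/c5.png',o)"
```

```text
21.1667 [581.58219972  99.49530963 162.1099857 ] [-0.13042422 -0.09590191 -0.35825632]
R-B [-3, -3, -3, -4, -4, -4, -4, -4, -1, 5, 16, 28, 36, 38, 32, 21, 9, 1, -1, -1, -1, -1, -1, 0, 4, 14, 28, 42, 50, 53, 55, 57, 59, 62, 65, 68]
lum [45, 47, 50, 54, 57, 59, 60, 60, 60, 60, 60, 62, 67, 71, 75, 78, 79, 80, 81, 81, 81, 81, 81, 80, 79, 79, 78, 80, 82, 84, 86, 89, 93, 97, 102, 105]
edge right 10.25
edge left 4.56
```

View pics/c5.png

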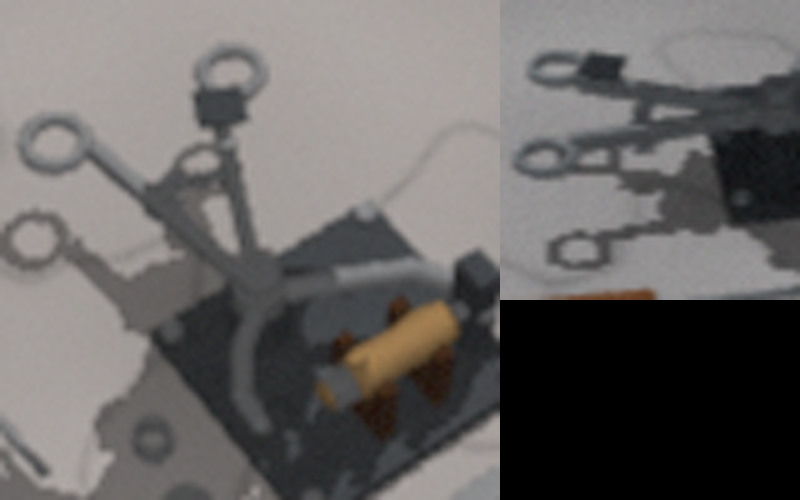

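The loose ring is back at pixel (306, 179), where it started. The ferrule still sits against the shoulder, and the robot is clear of everything.

```bash
python3 -c "
from workcell import env
print(env.job_done())"
```

```text
the job is handed in; nothing more can be done
None
```

The ferrule is home, the clamp held shut by itself on the ratchet with the robot off it, the teeth were then freed and the handle sprang wide open, and the job is handed in (the hand-in gave no verdict).

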